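Take the spare filter screen from its case and hold it before the inspection light

TASK

Lift the flap of the grey change-part case right back so that it stays open, draw the filter screen with the blue tab up out of its slot, and leave the other two screens in theirs. Then present it at the upright inspection light: hold it upright and square to the lit face, centred in front of it, about 8 cm away, without anything touching the light. Finish while still holding the screen there, with the flap left open and the things round about undisturbed.

Things in the scene. Friction and masses are not known exactly. Their poses are not given: they have to be found in the camera images.
- case: Grey open-topped case fixed to the table, 140 (x) x 160 (y) x 100 mm high, walls 5 mm; origin at its underside's centre, x from the front (flap tab) to the hinge side. Under the flap a black insert, top 45 mm above the table, has three slots along y at x = -38, -2, +34 mm, 9 wide, 90 long; one screen stands in each, in any order, tab up, faces towards x, tab tops 95 mm above the table.
- flap (a joint): Hinge of the aluminium flap over the case: 0 shut, grows as it opens, 1.8 = stop, leaning back past upright. Friction (0.2 N m) holds it where it is left; it starts shut or up to 0.12 ajar. The axis runs along the case's y at case x = +72 mm, z = 103.5 mm; the flap reaches 146 mm from it, 164 wide, 6 thick, 0.15 kg.
- flap_tab (a point): Grip point of the yellow tab on the flap's front edge, 170 mm from the hinge axis. The tab sticks out 39 mm beyond the edge, is 26 mm wide (along the case's y) and 10 mm thick; pinched across its width it can pivot between the fingers as the flap turns.
- blue_screen_grip (a point): Grip point on the blue tab of the wanted screen, 14 mm below the tab's top and 26 mm above the frame's shoulders. The tab is 26 mm wide (screen y), 10 mm thick (screen x), 40 mm high. x is the screen's normal, z up.
- blue_screen_center (a point): Centre of the wanted screen's steel frame with wire mesh (84 wide along y, 50 high along z, 6 mm thick along x), 51 mm below the grip point. Screen about 0.12 kg, 90 mm high in all with its tab.
- white_screen_center (a point): A flat screen like the blue one but with a white tab; this point is the middle of its steel frame. A bystander: stays in its slot.
- red_screen_center (a point): A flat screen like the blue one but with a red tab; this point is the middle of its steel frame. A bystander: stays in its slot.
- lit_face (a point): Centre of the bright white face (118 x 108 mm) of the upright inspection light, a fixed grey panel 140 wide, 18 thick, 150 mm high; this point is 85 mm above the table. x points into the panel, y along the face, z up: the place to present is at about x = -80 mm in this frame. Its foot sticks out 25 mm in front, 10 mm high.
- tape_roll: Roll of white tape with an orange core, 68 mm across, 24 high; origin under its centre. Bystander.
- weight_2: Small metal check weight with a knob, 30 mm across, 49 high; origin under its centre. Bystander.
- sealed_can_1: Closed cream-coloured food can, 71 mm across, 107 high; origin under its centre. Bystander.
- marker_red: Red marker pen lying on the table, 140 mm long, 13 thick; origin under its middle. Bystander.

How it is judged:
On the way, in this order (a step that is already met when the one before it is completed fails the run):
1. the flap stands open (1.4 rad or more) (value of joint flap above 1.4 rad), for 0.2 s.
2. the blue screen is drawn up clear of the case: its lower edge above the rim (z of blue_screen_center in the frame of case above 0.13 m), for 0.1 s.
At the end, for the whole second after the job is handed in: Blue-tabbed screen held still in the fingers, its centre 40 to 120 mm before the lit face and within 30 mm of its centre sideways and in height, upright and square within 0.25 rad; flap at 1.4 rad or more; other screens within 20 mm of their start (x of blue_screen_center in the frame of lit_face between -0.12 and -0.04 m and y of blue_screen_center in the frame of lit_face between -0.03 and 0.03 m and z of blue_screen_center in the frame of lit_face between -0.03 and 0.03 m and angle between the x axis of blue_screen_center and the x axis of lit_face, either way round below 0.25 rad and angle between blue_screen_center's own z axis and vertical below 0.25 rad and contact force between blue_screen and the fingers above 1 N and linear speed of blue_screen below 0.03 m/s and value of joint flap above 1.4 rad and distance of each of white_screen_center, red_screen_center from where it was at the start of the episode below 0.02 m); the arm keeps its last pose, push and grip.
It fails at once if another screen is pulled out (moved 20 mm) (distance of any of white_screen_center, red_screen_center from where it was at the start of the episode above 0.02 m).
It fails at once if something presses on the light panel (over 1 N) (contact force between light_panel and anything else above 1 N).
It fails at once if a bystander is moved more than 30 mm (distance of any of tape_roll, weight_2, sealed_can_1, marker_red from where it was at the start of the episode above 0.03 m).
It also fails if it takes over 51 s, if anything falls off the work surface, if the arm or the gripper's body presses on something with over 40 N, if the wrist force passes 120 N, or if a joint passes its speed limit or range.

ROBOT

A 6-joint arm with a two-finger parallel gripper is mounted at the origin on a cart in front of the work surface, level with it; the furniture and walls round the work are solid. World frame = base frame: x ahead of the robot, y to its left, z up, the work surface at z = 0. Lengths are in m, angles in rad, forces in N, time in s.
With the tool pointing down it reaches from about 0.35 to 1 m from the base axis. Payload 7.1 kg.
Tool frame: the origin (TCP) lies on the centre line of the jaws, within the pads' length; the fingertips stand 17 mm ahead of it and the grasp point (between the pads) lies 2 mm behind it; y points along the fingers, z is the direction in which the jaws open and shut, and the axes are right-handed (so a half turn about y gives the same grasp; the last joint's range is limited). The gripper opens to 85 mm and grips with 20 to 120 N. Pads are 22 mm wide; open, the fingers measure 114 mm over their backs; the gripper's body (76 mm by 85 mm) begins 54 mm behind the grasp point. The pads swing forward as they close: fully open they stand 13 mm farther back than shut.
Start: joints at [-1.291, 0.423, 1.63, -0, 1.089, -0.019], TCP at [0.184, -0.597, 0.248] pointing down, gripper open.
Joint ranges: [-3, 3], [-0.9, 2.11], [0.09, 2.58], [-1.31, 4.45], [0.11, 2.69], [-2.54, 2.54]. Speed limits (rad/s): [2.39, 2.39, 3.01, 3.14, 3.14, 3.14].

INTERFACE

Orientations are given as a unit quaternion [w, x, y, z].
In Python, from cell import robot, vision, job gives the robot as it stands.
- The arm moves only by the shell command python3 -m creep 'ROWS' [FORCE]. ROWS is JSON, a list of rows, each a list of 3 entries, a list of its own where there are three numbers: the shift along the tool's x, y, z in mm, then the turn, a rotation vector about the tool's x, y, z in rad, then the opening, from 0 (shut) to 1 (fully open). A call has exactly 8 rows; each row is the pose to reach, as a shift and turn from the pose commanded when the call began, along the tool's axes at that moment; what a row does not reach only later rows make up. A row lasts 1/12 s, in which the tool goes at most 41.7 mm and 7.16 degrees, less where a joint would pass 70% of its speed; a pose out of reach is approached as far as the arm can. A call with a gripper value outside its range is refused whole. The fingers move at their own pace and stop on an object; FORCE is the grip in N (left out, the last holds). Time passes only in rows, so rows that repeat a pose let the fingers close, or fill a call up. It gives the time, the measured TCP pose, the force and the opening at its end, in the units of the state.
- robot.observe(): the state, without advancing time (a new reading comes with each control period).
- vision.get_image(name): name is "scene" or "top" or "wrist"; returns a dict with "color" (420x560x3 uint8, red, green, blue), "vertical_fov" (degrees; the focal length in pixels is half the picture's height over the tangent of half this angle, whatever the lens; pixels are square), "cx", "cy" (the principal point, pixels), "world_from_camera" (4x4, takes a point from camera to world coordinates). Camera axes: x right, y down, z forward; pixel columns grow to the right and rows downward; lengths in m; the calibration is good to about 2 mm. The wrist camera is an equidistant fisheye: a pixel r from the principal point sees the ray r / f radians off the axis. A picture is of the moment at which its call begins. There is no depth.
- job.hand_in(): hands the job in, once; it reports no verdict.
Trained networks look in the newest picture that a camera, given by its name, has taken for a name from the list of things; names that differ only in an ending like _2 or _b are one class to them, and where a whole thing is asked for, a point or a joint stands for the part that bears it (a point fixed in the world has none). Each returns a list of dicts, best first, with "p" (0 to 1); they miss things now and then, are a little off and sometimes report something else, mostly with a low value. They report only what shows in the picture. A call takes as long as a camera call.
- vision.spot_in(query, camera): "at" ([column, row] in pixels, amid what is visible of it).
- vision.cut_out(query, camera): "region" (420x560 bool, what is visible of it) and "at" ([column, row] in pixels, amid what is visible of it).
- vision.tip_of(query, camera): "at" ([column, row] in pixels: a listed point, or the origin of a listed thing).
The state is a dict: "time_s": time; "joints": joint angles; "joint_vel": joint speeds; "joint_efforts": joint torques, N m; "eef_pos": TCP position; "tool_rot": TCP orientation; "force": force on the tool from outside, world axes, zero at the start; "wrist_torque": the same for the moment, N m; "opening": opening from 0.0 (shut) to 1.0 (fully open).
Only numpy, scipy, OpenCV 4.12 (cv2) and the standard library are available. Lean on these libraries where they do the work, as an engineer would, in place of code of your own. Each camera call takes 0.05 s, during which the arm holds its last target. There are 200 camera calls.

## Working session

There is one attempt and no reset: what is moved stays moved. The work goes in short steps, Python scripts to look and compute and a shell command to move; the robot and the scene stay as the last step left them, time stands still between calls to the robot, and variables do not carry over. Pictures are saved under pics/ and viewed, about 8 in all and at most 12, crops included, and the job is handed in when it is done.

```bash
ls; mkdir -p pics
cat > h.py <<'E'
import numpy as np, cv2
from cell import robot, vision, job
from scipy.spatial.transform import Rotation as R
def ray(im,px,wrist=False):
    H=im["color"].shape[0]; f=H/2/np.tan(np.radians(im["vertical_fov"])/2)
    d=np.array([px[0]-im["cx"],px[1]-im["cy"]])
    if wrist:
        r=np.hypot(*d); t=r/f; v=np.array([*(d/max(r,1e-9)*np.sin(t)),np.cos(t)])
    else: v=np.array([d[0]/f,d[1]/f,1.])
    T=np.array(im["world_from_camera"]); v=T[:3,:3]@v
    return T[:3,3],v/np.linalg.norm(v)
def at_z(im,px,z,wrist=False):
    o,v=ray(im,px,wrist); return o+v*(z-o[2])/v[2]
def tri(rays):
    A=np.zeros((3,3));b=np.zeros(3)
    for o,v in rays:
        P=np.eye(3)-np.outer(v,v);A+=P;b+=P@o
    p=np.linalg.solve(A,b)
    return p,[np.linalg.norm((np.eye(3)-np.outer(v,v))@(p-o)) for o,v in rays]
def proj(im,p):
    T=np.linalg.inv(np.array(im["world_from_camera"])); q=T[:3,:3]@p+T[:3,3]
    f=im["color"].shape[0]/2/np.tan(np.radians(im["vertical_fov"])/2)
    return np.array([im["cx"]+f*q[0]/q[2],im["cy"]+f*q[1]/q[2]])
def save(im,n): cv2.imwrite(f"pics/{n}.png",im["color"][:,:,::-1])
def st():
    s=robot.observe(); return np.array(s["eef_pos"]),R.from_quat(np.roll(s["tool_rot"],-1)),s
def delta(p,Rt):
    "shift mm & rotvec in current tool axes to measured target"
    e,r,s=st(); return np.round(r.inv().apply(np.array(p)-e)*1000,1),np.round((r.inv()*Rt).as_rotvec(),3)
E
python3 - <<'E'
from h import *
np.set_printoptions(precision=4,suppress=True)
ims={}
for c in ("scene","top"):
    im=vision.get_image(c); ims[c]=im; save(im,c+"0")
    print(c,im["vertical_fov"],np.array(im["world_from_camera"])[:3].round(3).tolist())
for q in ["flap_tab","lit_face","case","tape_roll","weight_2","sealed_can_1","marker_red"]:
    rs=[]
    for c in ims:
        d=vision.tip_of(q,c)
        print(q,c,[(np.round(x["at"],1).tolist(),round(x["p"],2)) for x in d[:2]])
        if d: rs.append(ray(ims[c],d[0]["at"]))
    if len(rs)==2: print("   ",*tri(rs))
e,r,s=st(); print(e,r.as_matrix().tolist(),s["opening"],s["time_s"])
a=np.hstack([ims["scene"]["color"],ims["top"]["color"]])
cv2.imwrite("pics/both.png",np.vstack([ims["scene"]["color"],ims["top"]["color"]])[:,:,::-1][:,:,:])
E
```

```text
pics
scene 48.00134589759439 [[-0.691, -0.368, 0.623, -0.057], [-0.723, 0.334, -0.605, 0.632], [0.015, -0.868, -0.496, 0.62]]
top 55.84966613422462 [[-0.02, -0.986, 0.165, 0.475], [-1.0, 0.022, 0.011, -0.013], [-0.014, -0.165, -0.986, 0.927]]
flap_tab scene [([334.4, 212.2], 0.8), ([298.5, 229.8], 0.32)]
flap_tab top [([297.0, 286.2], 0.95)]
    [ 0.4701 -0.0365  0.1143] [np.float64(0.0003647297428306965), np.float64(0.0003647297428305574)]
lit_face scene []
lit_face top [([169.3, 228.4], 0.57)]
case scene [([302.1, 239.5], 0.9), ([302.6, 230.4], 0.4)]
case top [([293.1, 247.1], 0.56), ([380.5, 275.2], 0.46)]
    [ 0.5582 -0.0342  0.0023] [np.float64(0.001325921955268614), np.float64(0.0013259219552686477)]
tape_roll scene [([296.2, 293.0], 0.75)]
tape_roll top [([232.3, 296.1], 0.97)]
    [ 0.4449  0.1058 -0.0039] [np.float64(0.005933417567493568), np.float64(0.005933417567493486)]
weight_2 scene []
weight_2 top [([222.6, 178.9], 0.67)]
sealed_can_1 scene [([224.0, 212.9], 0.62)]
sealed_can_1 top [([264.9, 158.7], 0.77)]
    [0.7732 0.0279 0.004 ] [np.float64(0.0022929539174445703), np.float64(0.002292953917444593)]
marker_red scene [([377.5, 222.3], 0.51)]
marker_red top [([381.7, 277.3], 0.68)]
    [ 0.4871 -0.2352 -0.0031] [np.float64(0.0020097791839979715), np.float64(0.0020097791839981125)]
[ 0.184  -0.5973  0.2483] [[-0.9556987080971171, 1.2119730041032506e-05, 0.29434669897013244], [-0.2943466991991496, -2.7549342430491924e-05, -0.9556987077063561], [-3.4737523347261323e-06, -0.999999999547073, 2.989627350252419e-05]] 1.000304972645391 0.8
```

View pics/scene0.png

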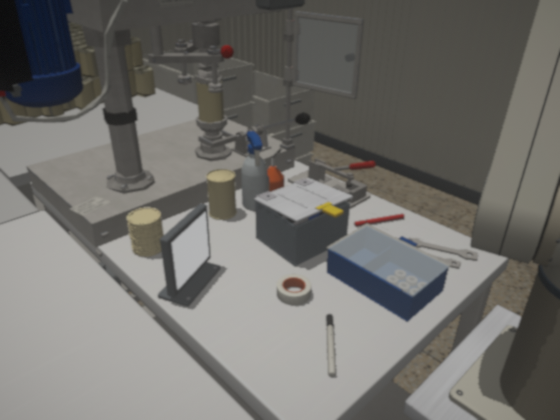

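View pics/top0.png

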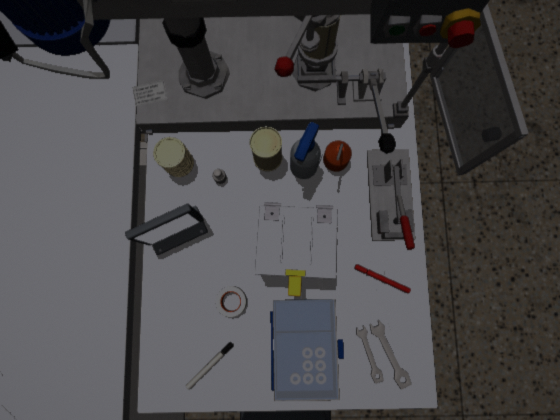

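The scene view shows the panel at about (188,250), facing right, and the flap tab at (330,209). In the top view the flap is at (297,240), its tab at (295,283), the panel at (165,228) and the foot at (180,238). The blue bin lies just in front of the tab, at (303,350). Next I'll crop for the yaws.

Run:
```python
from h import *
np.set_printoptions(precision=4,suppress=True)
im=vision.get_image("top"); sc=vision.get_image("scene")
for q in ["flap","lit_face","light_panel"]:
  for c in ("top","scene"):
    try: d=vision.cut_out(q,c)
    except Exception as ex: print(q,c,ex); continue
    for x in d[:2]:
        m=x["region"].astype(np.uint8); rc=cv2.boxPoints(cv2.minAreaRect(cv2.findNonZero(m))); print(q,c,round(x["p"],2),m.sum(),rc.round(1).tolist())
def crop(i,x0,y0,w,h,s): return cv2.resize(i["color"][y0:y0+h,x0:x0+w],(int(w*s),int(h*s)),interpolation=cv2.INTER_CUBIC)
A=crop(im,245,195,105,110,3.6); A=cv2.resize(A,(380,390))
B=crop(im,120,195,100,70,4); C=crop(sc,150,200,85,110,5)
print(A.shape,B.shape,C.shape)
out=np.zeros((600,800,3),np.uint8)
out[:390,:380]=A; out[:280,390:790]=B
C=crop(sc,155,205,75,100,3.1); out[285:285+C.shape[0],390:390+C.shape[1]]=C
cv2.imwrite("pics/crop1.png",out[:,:,::-1])
```

```text
flap top 0.87 5659 [[253.60000610351562, 292.6000061035156], [258.5, 204.5], [338.70001220703125, 209.0], [333.79998779296875, 297.1000061035156]]
flap top 0.6 164 [[209.5, 174.5], [218.0, 166.0], [228.5, 176.5], [220.0, 185.0]]
flap scene 0.78 2511 [[254.1999969482422, 183.60000610351562], [348.5, 173.1999969482422], [353.1000061035156, 215.10000610351562], [258.79998779296875, 225.60000610351562]]
lit_face top 0.84 2264 [[124.5, 230.6999969482422], [193.8000030517578, 199.10000610351562], [208.89999389648438, 232.10000610351562], [139.60000610351562, 263.70001220703125]]
lit_face scene 0.87 4007 [[157.5, 303.6000061035156], [163.0, 201.8000030517578], [222.5, 205.0], [217.0, 306.79998779296875]]
light_panel top it knows: blue_screen_center, blue_screen_grip, case, flap, flap_tab, lit_face, marker_red, red_screen_center, sealed_can, tape_roll, weight, white_screen_center
light_panel scene it knows: blue_screen_center, blue_screen_grip, case, flap, flap_tab, lit_face, marker_red, red_screen_center, sealed_can, tape_roll, weight, white_screen_center
(390, 380, 3) (280, 400, 3) (550, 425, 3)
```

View pics/crop1.png

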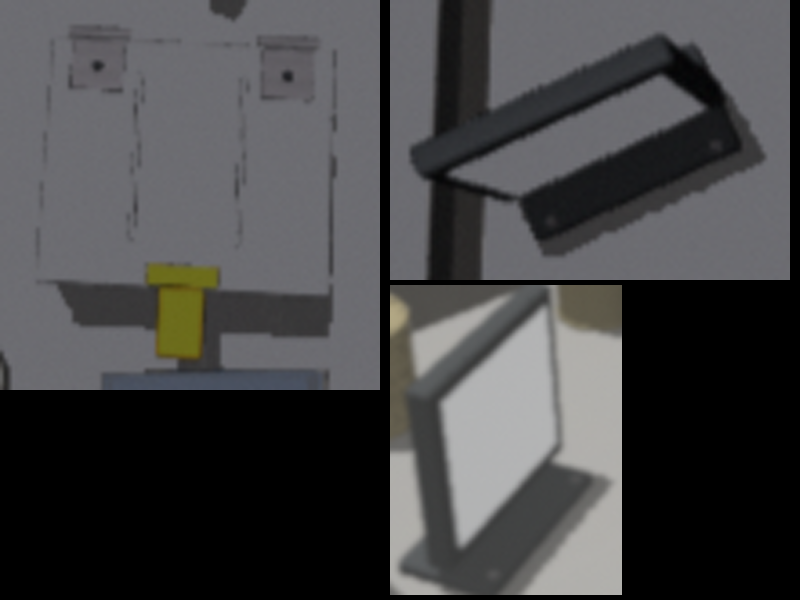

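Run:
```python
from h import *
np.set_printoptions(precision=4,suppress=True)
im=vision.get_image("top"); sc=vision.get_image("scene")
fl,fr,hl,hr=[at_z(im,p,z) for p,z in [((255.2,274.5),.112),((336.2,277.4),.112),((259.4,205.7),.1065),((337,209.1),.1065)]]
print("flap",fl,fr,hl,hr)
for a,b in((fl,fr),(hl,hr),(fl,hl),(fr,hr)): d=b-a; print(np.linalg.norm(d),np.arctan2(d[1],d[0]))
print("tab end",at_z(im,(294.6,295.7),.115))
P=[at_z(sc,p,z) for p,z in [((171.8,242.7),.139),((205.6,211.5),.139),((209.8,256.6),.031),((176.9,290.5),.031)]]
for p in P: print("face",p)
for a,b in((0,1),(3,2)): d=P[b]-P[a]; print(np.linalg.norm(d),np.arctan2(d[1],d[0]))
print("mean",np.mean(P,0))
Q=[at_z(im,p,z) for p,z in [((128.8,239.5),.15),((191.3,213),.15),((158.8,255),.01),((207.5,232),.01),((125.5,232.5),.15),((186.8,203.7),.15)]]
for p in Q: print("top",p)
for a,b in((0,1),(2,3),(4,5)): d=Q[b]-Q[a]; print(np.linalg.norm(d),np.arctan2(d[1],d[0]), (Q[a]+Q[b])/2)
```

```text
flap [0.495  0.0477 0.112 ] [ 0.4858 -0.1168  0.112 ] [0.6387 0.0378 0.1065] [ 0.6278 -0.1253  0.1065]
0.1647277277362699 -1.626267143035899
0.16351128679962396 -1.6379420889682135
0.14422100741003477 -0.06844723921355916
0.14230279850190147 -0.05998904828784561
tab end [ 0.4511 -0.0314  0.115 ]
face [0.5704 0.2903 0.139 ]
face [0.618 0.183 0.139]
face [0.6147 0.1831 0.031 ]
face [0.5698 0.2921 0.031 ]
0.11741076304025619 -1.153907703038218
0.11786304652131563 -1.1798709623372885
mean [0.5932 0.2371 0.085 ]
top [0.5677 0.2947 0.15  ]
top [0.6183 0.1714 0.15  ]
top [0.5467 0.2786 0.01  ]
top [0.5981 0.1659 0.01  ]
top [0.5818 0.3019 0.15  ]
top [0.6374 0.1808 0.15  ]
0.13322804843145458 -1.181421592842507 [0.593  0.2331 0.15  ]
0.12385041778306946 -1.1433244022721327 [0.5724 0.2223 0.01  ]
0.13323432963230664 -1.1401747807542006 [0.6096 0.2414 0.15  ]
```

Run:
```python
from h import *
def down(ang): # jaw axis z at yaw ang, y down
    z=np.array([np.cos(ang),np.sin(ang),0]); y=np.array([0,0,-1.]); return R.from_matrix(np.c_[np.cross(y,z),y,z])
print(delta([0.466,-0.0345,0.20],down(-1.632)))
```

```text
(array([-435.2,   48.3, -454.8]), array([-0.  ,  0.36,  0.  ]))
```

```bash
python3 -m creep '[[[-435,0,-455],[0,0.36,0],1],[[-435,0,-455],[0,0.36,0],1],[[-435,0,-455],[0,0.36,0],1],[[-435,0,-455],[0,0.36,0],1],[[-435,0,-455],[0,0.36,0],1],[[-435,0,-455],[0,0.36,0],1],[[-435,0,-455],[0,0.36,0],1],[[-435,0,-455],[0,0.36,0],1]]' 30; python3 -c "
from h import *
z=np.array([np.cos(-1.632),np.sin(-1.632),0]); y=np.array([0,0,-1.]); Rt=R.from_matrix(np.c_[np.cross(y,z),y,z])
print(delta([0.466,-0.0345,0.20],Rt), robot.observe()['joints'])"
```

```text
time_s: 1.87
eef_pos: [0.3337, -0.2975, 0.2486]
tool_rot: [0.022, -0.022, -0.707, 0.707]
force: [0.8, -0.6, 0.3]
opening: 1.0
(array([-115.8,   48.5, -270.6]), array([-0.   , -0.001, -0.001])) [-7.54745870e-01  1.57819473e-01  2.00788553e+00  7.70432192e-05
  9.75198002e-01  8.77742526e-01]
```

```bash
python3 -m creep '[[[-116,0,-271],[0,0,0],1],[[-116,0,-271],[0,0,0],1],[[-116,0,-271],[0,0,0],1],[[-116,0,-271],[0,0,0],1],[[-116,48,-271],[0,0,0],1],[[-116,48,-271],[0,0,0],1],[[-116,48,-271],[0,0,0],1],[[-116,48,-271],[0,0,0],1]]'
python3 - <<'E'
from h import *
e,r,s=st(); print(e,s["joints"])
im=vision.get_image("wrist"); save(im,"w1"); t=vision.tip_of("flap_tab","wrist"); print(t)
for z in (.105,.112,.118):
  for x in t[:1]: print(z,at_z(im,x["at"],z,True))
print(np.array(im["world_from_camera"]).round(3).tolist())
E
```

```text
time_s: 2.53
eef_pos: [0.4667, -0.032, 0.199]
tool_rot: [-0.021, 0.02, 0.707, -0.706]
force: [-0.3, 0.5, 0.2]
opening: 0.997
[ 0.46672999 -0.0319724   0.1989692 ] [-9.43902113e-02  2.66112155e-01  2.00797374e+00  1.19646153e-03
  8.68001569e-01  1.53387781e+00]
[{'at': [275.8, 224.3], 'p': 0.85}]
0.105 [ 0.46023529 -0.02967656  0.105     ]
0.112 [ 0.46279031 -0.02988121  0.112     ]
0.118 [ 0.46498033 -0.03005662  0.118     ]
[[-0.058, -0.956, -0.287, 0.541], [-0.998, 0.056, 0.016, -0.036], [0.001, 0.288, -0.958, 0.325], [0.0, 0.0, 0.0, 1.0]]
```

View pics/w1.png

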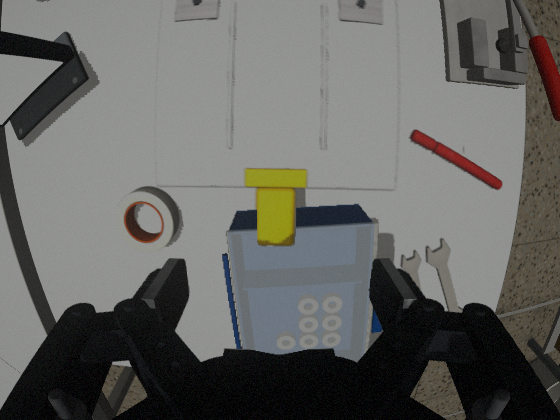

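The wrist view shows the yellow tab at (276,218), centred between the open fingers. I'll go down and pinch it.

```bash
python3 -m creep '[[[2,40,0],[0,0,0],1],[[2,70,0],[0,0,0],1],[[2,87,0],[0,0,0],0.6],[[2,87,0],[0,0,0],0.3],[[2,87,0],[0,0,0],0.1],[[2,87,0],[0,0,0],0.1],[[2,87,0],[0,0,0],0.1],[[2,87,0],[0,0,0],0.1]]' 30
python3 - <<'E'
from h import *
e,r,s=st(); print(e,s["opening"],s["force"],r.as_matrix().round(3).tolist())
im=vision.get_image("wrist"); save(im,"w2")
E
```

```text
time_s: 3.3
eef_pos: [0.4644, -0.031, 0.1149]
tool_rot: [-0.023, 0.025, 0.71, -0.704]
force: [2.3, 43.2, -1.9]
opening: 0.296
[ 0.46438194 -0.03100732  0.11492555] 0.29612824477194793 [ 2.27106699 43.20834941 -1.93734931] [[-0.998, 0.002, -0.067], [0.067, 0.009, -0.998], [-0.002, -1.0, -0.009]]
```

View pics/w2.png

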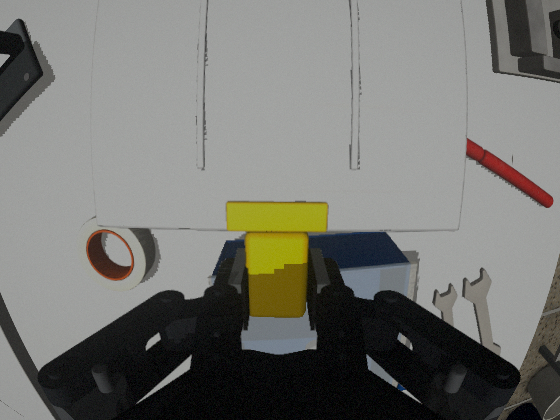

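Opening is 25 mm, so the tab is pinched, but the side force is 43 N. I'll ease the tool 1.5 mm towards +y while starting the arc about the hinge.

```bash
python3 -m creep '[[[0,0,-1.5],[0,0,0],0.1],[[-1,-8,-1.5],[0,0,0],0.1],[[-2,-16,-1.5],[0,0,0],0.1],[[-3,-24,-1.5],[0,0,0],0.1],[[-6,-36,-1.5],[0,0,0],0.1],[[-9.5,-47,-1.5],[0,0,0],0.1],[[-14,-58,-1.5],[0,0,0],0.1],[[-19,-69,-1.5],[0,0,0],0.1]]'
python3 - <<'E'
from h import *
e,r,s=st(); print(e,s["opening"],s["force"],s["wrist_torque"],r.as_matrix().round(3).tolist())
E
```

```text
time_s: 4.02
eef_pos: [0.4844, -0.032, 0.1847]
tool_rot: [-0.021, 0.024, 0.709, -0.705]
force: [8.9, 23.3, -8.7]
opening: 0.294
[ 0.4843501  -0.03202098  0.18466654] 0.2937684809151863 [ 8.91714091 23.3315776  -8.69911767] [ 3.54002315 -1.00240467 -0.23605422] [[-0.998, 0.005, -0.064], [0.064, 0.006, -0.998], [-0.005, -1.0, -0.006]]
```

```bash
python3 -m creep '[[[-9,-14.5,-1],[0,0,0],0.1],[[-19,-28,-1],[0,0,0],0.1],[[-31,-40.5,-1],[0,0,0],0.1],[[-43.5,-51.5,-1],[0,0,0],0.1],[[-57,-61.5,-1],[0,0,0],0.1],[[-72,-70,-1],[0,0,0],0.1],[[-87.5,-77,-1],[0,0,0],0.1],[[-103.5,-82,-1],[0,0,0],0.1]]'
python3 - <<'E'
from h import *
e,r,s=st(); print(e,s["opening"],s["force"],s["wrist_torque"],r.as_matrix().round(3).tolist())
im=vision.get_image("scene"); save(im,"s2")
E
```

```text
time_s: 4.68
eef_pos: [0.5857, -0.0393, 0.2669]
tool_rot: [-0.022, 0.022, 0.708, -0.706]
force: [-3.2, 8.4, 0.3]
opening: 0.301
[ 0.58570817 -0.03930051  0.26691392] 0.3010052834355488 [-3.16599857  8.44130913  0.33116566] [ 0.96305452  0.74838122 -0.1164213 ] [[-0.998, 0.0, -0.062], [0.062, 0.003, -0.998], [0.0, -1.0, -0.003]]
```

View pics/s2.png

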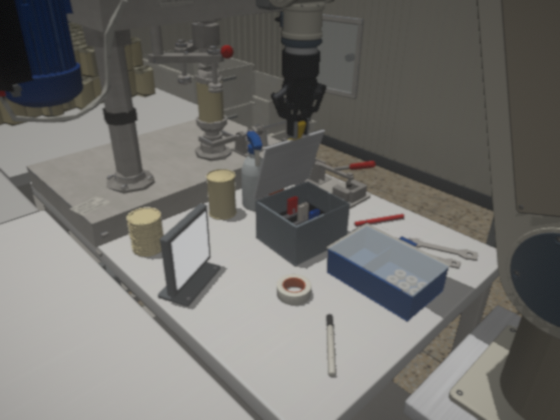

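The flap is at about 1.3 rad. The screens stand red, white, blue from hinge to front, so blue is in the front slot (x=-38). I'll take the flap on to about 1.68 rad.

```bash
python3 -m creep '[[[-16.5,-3.5,-0.5],[0,0,0],0.1],[[-33.5,-6,-0.5],[0,0,0],0.1],[[-50.5,-6,-0.5],[0,0,0],0.1],[[-64,-5,-0.5],[0,0,0],0.1],[[-64,-5,-0.5],[0,0,0],0.1],[[-64,-5,-0.5],[0,0,0],0.5],[[-64,-5,-0.5],[0,0,0],1],[[-64,-5,-0.5],[0,0,0],1]]'
python3 - <<'E'
from h import *
e,r,s=st(); print(e,s["opening"],s["force"])
E
```

```text
time_s: 5.4
eef_pos: [0.6494, -0.0444, 0.2701]
tool_rot: [0.021, -0.022, -0.707, 0.707]
force: [0.3, 0.4, -1.3]
opening: 0.714
[ 0.64938636 -0.04443516  0.2701365 ] 0.7138881939742211 [ 0.30496347  0.38152775 -1.25358466]
```

```bash
python3 -m creep '[[[0,-25,0],[0,0,0],1],[[0,-50,0],[0,0,0],1],[[20,-50,0],[0,0,0],1],[[60,-50,0],[0,0,0],1],[[100,-50,0],[0,0,0],1],[[126,-20,0],[0,0,0],1],[[126,20,0],[0,0,0],1],[[126,55,0],[0,0,0],1]]'
python3 - <<'E'
from h import *
np.set_printoptions(precision=4,suppress=True)
e,r,s=st(); print(e,s["opening"],s["force"])
ims={c:vision.get_image(c) for c in("scene","top","wrist")}
save(ims["wrist"],"w3")
for q,z in [("blue_screen_grip",.081),("blue_screen_center",.03),("flap_tab",.27)]:
  rs=[]
  for c in ims:
    t=vision.tip_of(q,c)
    if t: print(q,c,t[0]["at"],t[0]["p"],at_z(ims[c],t[0]["at"],z,c=="wrist")); rs.append(ray(ims[c],t[0]["at"],c=="wrist"))
  if len(rs)>1: print(tri(rs))
for n in("white_screen_center","red_screen_center"): print(n,[(x["at"],x["p"]) for x in vision.tip_of(n,"wrist")[:1]])
E
```

```text
time_s: 6.07
eef_pos: [0.5224, -0.0365, 0.2146]
tool_rot: [0.021, -0.023, -0.707, 0.707]
force: [1.1, -0.4, -1.3]
opening: 1.0
[ 0.5224 -0.0365  0.2146] 1.0000956826486114 [ 1.0758 -0.3826 -1.2901]
blue_screen_grip scene [304.1, 228.7] 0.52 [0.5039 0.0181 0.081 ]
blue_screen_grip wrist [278.9, 195.0] 0.84 [ 0.5245 -0.037   0.081 ]
(array([ 0.5264, -0.0264,  0.0532]), [np.float64(0.013743959742692722), np.float64(0.013743959742692768)])
blue_screen_center wrist [278.8, 178.8] 0.68 [ 0.5265 -0.0372  0.03  ]
flap_tab scene [277.8, 118.1] 0.74 [ 0.65   -0.0411  0.27  ]
flap_tab top [303.9, 181.1] 0.77 [ 0.6471 -0.0487  0.27  ]
flap_tab wrist [277.2, 143.3] 0.63 [ 0.5875 -0.0399  0.27  ]
(array([ 0.62  , -0.0364,  0.2894]), [np.float64(0.019848779646851136), np.float64(0.024008256839537497), np.float64(0.03039153959214329)])
white_screen_center [([276.6, 141.9], 0.72)]
red_screen_center []
```

View pics/w3.png

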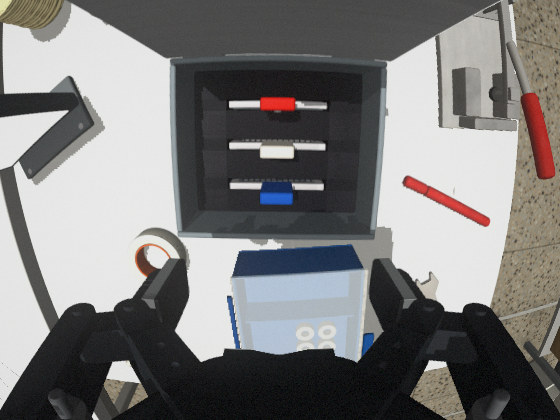

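Blue tab at (277,193) in the wrist view, between white (277,151) and the case front. Its position (0.5245,-0.037) agrees with the case geometry. I'll go down and grip it.

```bash
python3 -m creep '[[[-2,30,0],[0,0,0],0.65],[[-2,60,0],[0,0,0],0.65],[[-2,90,0],[0,0,0],0.65],[[-2,115,0],[0,0,0],0.65],[[-2,132,0],[0,0,0],0.65],[[-2,132,0],[0,0,0],0.5],[[-2,132,0],[0,0,0],0.2],[[-2,132,0],[0,0,0],0.1]]' 40; python3 -m creep '[[[0,0,0],[0,0,0],0.1],[[0,0,0],[0,0,0],0.1],[[0,-3,0],[0,0,0],0.1],[[0,-6,0],[0,0,0],0.1],[[0,-9,0],[0,0,0],0.1],[[0,-12,0],[0,0,0],0.1],[[0,-16,0],[0,0,0],0.1],[[0,-20,0],[0,0,0],0.1]]'
python3 - <<'E'
from h import *
e,r,s=st(); print(e,s["opening"],s["force"],s["wrist_torque"],r.as_matrix().round(3).tolist())
im=vision.get_image("wrist"); save(im,"w4")
E
```

```text
time_s: 7.43
eef_pos: [0.5269, -0.0365, 0.0832]
tool_rot: [0.021, -0.022, -0.707, 0.707]
force: [0.7, 0.6, -0.7]
opening: 0.295
time_s: 8.1
eef_pos: [0.5262, -0.0365, 0.1028]
tool_rot: [-0.022, 0.022, 0.707, -0.707]
force: [0.2, 0.0, -2.1]
opening: 0.295
[ 0.52616374 -0.03651085  0.10282211] 0.2950919666458148 [ 0.19591226  0.02293687 -2.06309002] [ 0.03518048 -0.03727066  0.0011658 ] [[-0.998, 0.0, -0.061], [0.061, 0.0, -0.998], [-0.0, -1.0, -0.0]]
```

View pics/w4.png

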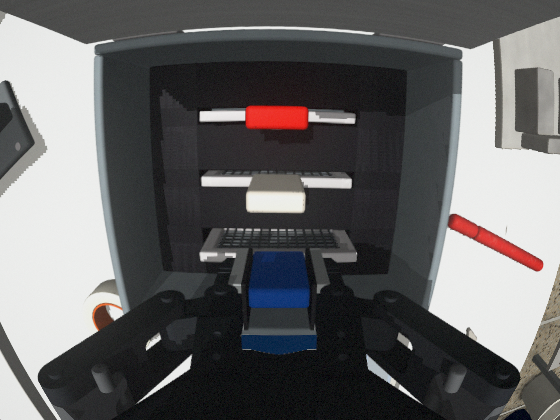

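The blue tab (278,280) is held, its frame is rising, and white and red are still in their slots. Lifting clear.

```bash
python3 -m creep '[[[0,-15,0],[0,0,0],0.1],[[0,-35,0],[0,0,0],0.1],[[0,-55,0],[0,0,0],0.1],[[0,-75,0],[0,0,0],0.1],[[0,-95,0],[0,0,0],0.1],[[0,-115,0],[0,0,0],0.1],[[0,-127,0],[0,0,0],0.1],[[0,-127,0],[0,0,0],0.1]]'
python3 - <<'E'
from h import *
e,r,s=st(); print(e,s["opening"],s["force"],s["wrist_torque"])
ang=-1.16
z=np.array([np.cos(ang),np.sin(ang),0]); y=np.array([0,0,-1.]); Rt=R.from_matrix(np.c_[np.cross(y,z),y,z])
print(delta([0.520,0.203,e[2]],Rt))
E
```

```text
time_s: 8.82
eef_pos: [0.5277, -0.0367, 0.2322]
tool_rot: [0.02, -0.023, -0.707, 0.707]
force: [0.9, -0.3, -0.7]
opening: 0.294
[ 0.52770717 -0.03665994  0.2321618 ] 0.29439051025531765 [ 0.9324927  -0.29897734 -0.71410704] [-0.03122064 -0.0113906   0.05194091]
(array([ 2.230e+01, -2.000e-01, -2.387e+02]), array([-0.001, -0.472, -0.005]))
```

```bash
python3 -m creep '[[[10,0,-20],[0,-0.05,0],0.1],[[30,0,-55],[0,-0.1,0],0.1],[[40,0,-90],[0,-0.18,0],0.1],[[40,0,-125],[0,-0.26,0],0.1],[[40,0,-160],[0,-0.34,0],0.1],[[40,0,-195],[0,-0.41,0],0.1],[[32,0,-225],[0,-0.45,0],0.1],[[22,0,-239],[0,-0.472,0],0.1]]'; python3 -m creep '[[[0,10,0],[0,0,0],0.1],[[0,25,0],[0,0,0],0.1],[[0,40,0],[0,0,0],0.1],[[0,55,0],[0,0,0],0.1],[[0,70,0],[0,0,0],0.1],[[0,80,0],[0,0,0],0.1],[[0,80,0],[0,0,0],0.1],[[0,80,0],[0,0,0],0.1]]'
python3 - <<'E'
from h import *
np.set_printoptions(precision=4,suppress=True)
e,r,s=st(); print(e,s["opening"],s["force"],s["wrist_torque"],r.as_matrix().round(3).tolist())
ims={c:vision.get_image(c) for c in("scene","top","wrist")}
for q in ["blue_screen_grip","blue_screen_center","lit_face","flap_tab"]:
  rs=[]
  for c in ims:
    t=vision.tip_of(q,c)
    if t: print(q,c,t[0]["at"],t[0]["p"]); rs.append(ray(ims[c],t[0]["at"],c=="wrist"))
  if len(rs)>1: print(tri(rs))
def crop(c,x0,y0,w,h,S): return cv2.resize(ims[c]["color"][y0:y0+h,x0:x0+w],S,interpolation=cv2.INTER_CUBIC)
cv2.imwrite("pics/c5.png",np.hstack([crop("scene",140,150,160,180,(400,450)),crop("top",110,160,160,180,(400,450))])[:,:,::-1]); save(ims["wrist"],"w5")
E
```

```text
time_s: 9.48
eef_pos: [0.5181, 0.2066, 0.2284]
tool_rot: [0.146, -0.146, 0.692, -0.692]
force: [0.3, -0.3, -0.3]
opening: 0.296
time_s: 10.15
eef_pos: [0.5181, 0.2028, 0.1485]
tool_rot: [-0.143, 0.145, -0.692, 0.692]
force: [0.4, 0.3, -0.7]
opening: 0.297
[0.5181 0.2028 0.1485] 0.2965625136069542 [ 0.3579  0.3303 -0.7237] [ 0.031   0.0101 -0.0319] [[-0.917, -0.002, 0.399], [-0.399, -0.001, -0.917], [0.002, -1.0, -0.0]]
blue_screen_grip scene [228.7, 229.9] 0.96
blue_screen_grip top [301.3, 176.6] 0.52
blue_screen_grip wrist [279.2, 284.1] 0.67
(array([0.6001, 0.0999, 0.1376]), [np.float64(0.06602210432501761), np.float64(0.17360324053286338), np.float64(0.13134724936212064)])
blue_screen_center scene [230.6, 258.0] 0.66
blue_screen_center top [184.0, 262.4] 0.58
blue_screen_center wrist [277.5, 243.1] 0.78
(array([0.5186, 0.2008, 0.0912]), [np.float64(0.001980151727883184), np.float64(0.005362772173083038), np.float64(0.004832938621151678)])
lit_face scene [190.8, 248.5] 0.57
lit_face top [171.3, 227.5] 0.76
lit_face wrist [274.1, 97.4] 0.68
(array([0.5971, 0.2346, 0.0844]), [np.float64(0.002369585908110025), np.float64(0.005351776260775376), np.float64(0.005298166966350645)])
flap_tab scene [277.4, 116.7] 0.61
flap_tab top [303.1, 179.8] 0.68
(array([ 0.6514, -0.0454,  0.2712]), [np.float64(0.0030251583142901894), np.float64(0.0030251583142900476)])
```

View pics/c5.png

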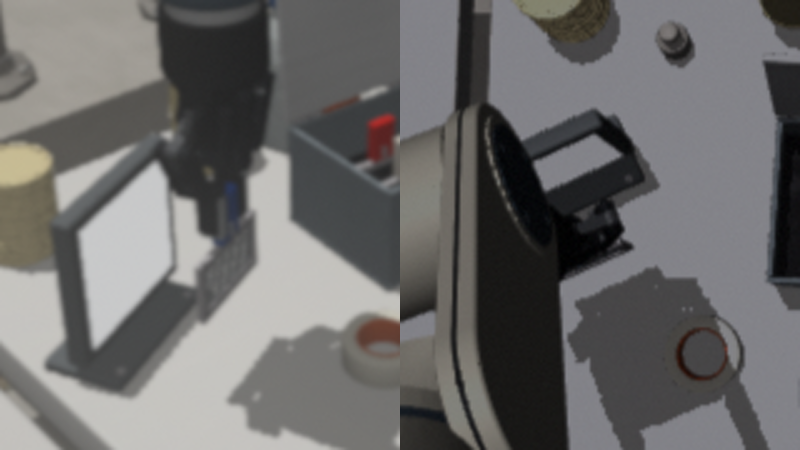

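View pics/w5.png

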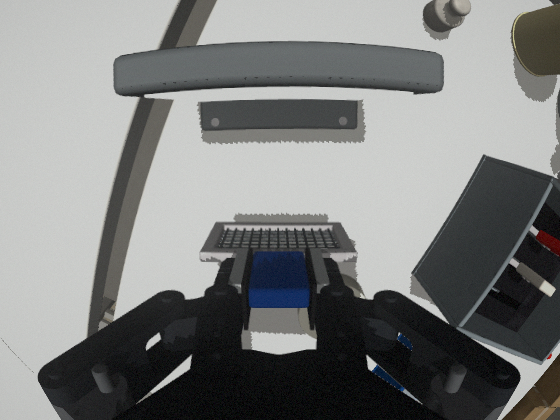

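The screen is square to the panel and centred in front of it. By kinematics it is 83 mm off the face, about 1 mm off sideways and some 9 mm high. I'll lower it 9 mm and settle.

```bash
python3 -m creep '[[[0,3,0],[0,0,0],0.1],[[0,6,0],[0,0,0],0.1],[[0,9,0],[0,0,0],0.1],[[0,9,0],[0,0,0],0.1],[[0,9,0],[0,0,0],0.1],[[0,9,0],[0,0,0],0.1],[[0,9,0],[0,0,0],0.1],[[0,9,0],[0,0,0],0.1]]'
python3 - <<'E'
from h import *
np.set_printoptions(precision=4,suppress=True)
e,r,s=st(); print(e,s["opening"],s["force"],np.abs(s["joint_vel"]).max())
ims={c:vision.get_image(c) for c in("scene","top","wrist")}
for q in ["blue_screen_center","flap_tab","tape_roll","sealed_can_1","marker_red"]:
  rs=[]
  for c in ims:
    if c=="wrist" and q!="blue_screen_center": continue
    t=vision.tip_of(q,c)
    if t: rs.append(ray(ims[c],t[0]["at"],c=="wrist"))
  if len(rs)>1:
    p=tri(rs)[0]; print(q,p)
    if q[0]=="b":
      d=p-[.5945,.235,.085]; print("rel lit", d@[.917,.399,0],d@[-.399,.917,0],d[2])
E
```

```text
time_s: 11.57
eef_pos: [0.5189, 0.2034, 0.1404]
tool_rot: [0.144, -0.144, 0.692, -0.692]
force: [-0.1, 0.5, -1.3]
opening: 0.294
[0.5189 0.2034 0.1404] 0.2944625476149313 [-0.0598  0.4684 -1.3022] 0.0016861103168925539
blue_screen_center [0.5211 0.2026 0.0887]
rel lit -0.08021868672816575 -0.00043745907221195285 0.0036639500481294857
flap_tab [ 0.6488 -0.047   0.2652]
tape_roll [ 0.447   0.1087 -0.0014]
marker_red [ 0.4901 -0.2384 -0.0103]
```

All within tolerance, so I'm handing in.

```bash
python3 -c "
from cell import job
print(job.hand_in())"
```

```text
the job is handed in; nothing more can be done
None
```

I opened the flap, drew the blue-tabbed screen out of the front slot, and handed in while holding it in front of the inspection light. The hand-in came at about 12 s on the robot's clock and gave no verdict.

Last checks:
- **Screen position:** its centre measured 80 mm before the lit face, within 1 mm sideways and about 4 mm high. The arm's own position readings put the height within about 3 mm.
- **Attitude and grip:** the tool was vertical and square to the face within about 0.01 rad of my measured panel angle. The fingers had stopped on the tab at a 25 mm opening, and the arm was still.
- **Flap:** the tab measured at (0.649, -0.047, 0.265), which means the flap is about 1.65 rad open. It stayed there after I released it.
- **Other screens:** white and red were still in their slots in the pictures. I did not measure their distance from the start.
- **Bystanders:** the tape roll and the marker were found where they started, to within a few mm in plan. The marker's measured height came out 10 mm below the table, which I take as measurement scatter. The sealed can was not measured in the last check. The check weight had only its starting pixel position and was not located again. Both show standing in the last pictures, and the arm did not go near them.

One thing ran less smoothly. The first pinch on the flap tab was off-centre and gave 43 N sideways at the wrist. I eased it over in the next moves, and it was down to 8 N before I released the tab.

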